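Sort left-hand and right-hand fridge-shelf brackets into their side baskets

ROBOT

A 6-joint arm with a two-finger parallel gripper is mounted at the origin on a cart in front of the work surface, level with it; the furniture and walls round the work are solid. World frame = base frame: x ahead of the robot, y to its left, z up, the work surface at z = 0. Lengths are in m, angles in rad, forces in N, time in s.
With the tool pointing down it reaches from about 0.275 to 0.725 m from the base axis. Payload 5.6 kg.
Tool frame: the origin (TCP) lies midway between the tips of the shut fingers; the grasp point (between the pads) lies 19 mm behind it; z points along the fingers, y is the line along which they close (so a half turn about z gives the same grasp; the last joint's range is limited). The gripper opens to 85 mm and grips with 20 to 120 N. Pads are 22 mm wide; open, the fingers measure 114 mm over their backs; the gripper's body (76 mm by 85 mm) begins 54 mm behind the grasp point. The pads swing forward as they close: fully open they stand 13 mm farther back than shut.
Start: joints at [0.285, 0.255, 0.108, 0, -1.424, -0.285], TCP at [0.55, 0, 0.231] pointing down, gripper open.
Joint ranges: [-2.95, 2.95], [-1.21, 1.97], [-1.09, 1.5], [-2.87, 1.71], [-2.94, -0.07], [-3.05, 3.05]. Speed limits (rad/s): [2.57, 2.57, 3.14, 3.14, 3.14, 3.14].

INTERFACE

Orientations are given as a 3x3 rotation matrix whose columns are the frame's x, y, z axes.
In Python, from rig import telemetry, optics, job gives the robot as it stands.
- The arm moves only by the tool move_arm, never from a script. Its arguments are lists of equal length, an entry for each row: "slide": the shift along the tool's x, y, z each as a share of 0.08 m, from -1 to 1, a list of three; "dr": the turn, a rotation vector about the tool's x, y, z each as a share of 60 degrees, from -1 to 1, a list of three. In form: {"slide": [[tx, ty, tz], ...], "dr": [[wx, wy, wz], ...]}. A call has 1 to 5 rows; each row is the pose to reach, as a shift and turn from the pose commanded when the call began, along the tool's axes at that moment; what a row does not reach only later rows make up. A row lasts 1/10 s, in which the tool goes at most 50 mm and 8.59 degrees, less where a joint would pass 70% of its speed; a pose out of reach is approached as far as the arm can. A call with a number of a shift or a turn outside -1 to 1 is refused whole. A call with a gripper value outside its range is refused whole. "claw" is the closure in counts, from 0 (fully open) to 255 (shut), set as the call begins (left out, the last holds). The fingers move at their own pace and stop on an object; the grip force is fixed at half the most. Time passes only in rows, so rows that repeat a pose let the fingers close. It gives the time, the measured TCP pose, the force, the opening and the grip force at its end, in the units of the state.
- telemetry.get_state(): the state, without advancing time (a new reading comes with each control period).
- optics.get_image(name): name is "scene" or "side" or "wrist"; returns the picture (400x640x3 uint8, red, green, blue); there is no depth.
- optics.calibration(name): a dict with "mtx" (3x3 intrinsics, pixels), "origin" and "attitude" of the camera in the world. Camera axes: x right, y up, looking along -z (the intrinsics and any distortion apply to the point x, -y, -z); pixel columns grow to the right and rows downward; lengths in m; the calibration is good to about 2 mm. A picture is of the moment at which its call begins: read the wrist's pose just before it. calibration takes no time and is no camera call; for the wrist camera it gives the pose at the moment of the call.
- job.hand_in(): hands the job in; it is judged then, once.
The state is a dict: "time_s": time; "joint_positions": joint angles; "joint_vel": joint speeds; "joint_torque": joint torques, N m; "position": TCP position; "ee_rot": TCP orientation; "force": force on the tool from outside, world axes, zero at the start; "ft_torque": the same for the moment, N m; "opening": finger opening in m; "grip_force": force on a finger pad.
Only numpy, scipy, OpenCV 4.12 (cv2) and the standard library are available. Lean on these libraries where they do the work, as an engineer would, in place of code of your own. Each camera call takes 0.05 s, during which the arm holds its last target. There are 200 camera calls.

TASK

Sort the four loose blue shelf brackets of the vaccine refrigerator by handedness: put the two left-hand ones in the empty basket on your left and the two right-hand ones in the empty basket on your right, lying inside below the rim. Rib up and square end away from you, a left-hand bracket has its orange tongue on the left, a right-hand one on the right. Leave the vials that stand among them upright where they are.

Things in the scene. Friction and masses are not known exactly. Their poses are not given: they have to be found in the camera images.
- left_basket: empty white slotted basket on the left of the robot (+y), fixed to the worktop, 213 x 153 x 65 mm high. Origin: centre of its underside, on the worktop; x along its long side. Inside: x -92 to 92, y -62 to 62 mm, floor 2 mm, rim at 65 mm. For left-hand brackets.
- right_basket: empty white slotted basket on the right of the robot (-y), fixed to the worktop, 213 x 153 x 65 mm high. Origin: centre of its underside, on the worktop; x along its long side. Inside: x -92 to 92, y -62 to 62 mm, floor 2 mm, rim at 65 mm. For right-hand brackets.
- stand: grey sloping stand, fixed, 226 mm wide (y), front to -x, origin on the worktop. mm: 25 degree slope rises from a 6 high, 6 thick lip at x -70, z 50 to a back panel at x 0, z 83. A shelf overhangs it: x -37 to 55, z 165 to 175, box 90 high and dish fixed on it. An upright tool meets the shelf; one square to the slope, leaning back to the stand's front, goes in under it.
- bracket_a: left-hand bracket, about 60 g. Origin: mid underside of its plate; +z up through the rib, +x to the square front end. mm: blue plate x -42 to 42, y -13 to 13, 5 thick, rear end round; blue grip rib x -25 to 35, y -5 to 5, top z 42; orange tongue x 18 to 42, out to y +31, 5 thick. Starts on the stand, rib across the slope, plate edge at the lip, tongue uphill.
- bracket_b: right-hand bracket, about 60 g. Origin: mid underside of its plate; +z up through the rib, +x to the square front end. mm: blue plate x -42 to 42, y -13 to 13, 5 thick, rear end round; blue grip rib x -25 to 35, y -5 to 5, top z 42; orange tongue x 18 to 42, out to y -31, 5 thick. Starts on the stand, rib across the slope, plate edge at the lip, tongue uphill.
- bracket_c: left-hand bracket, about 60 g. Origin: mid underside of its plate; +z up through the rib, +x to the square front end. mm: blue plate x -42 to 42, y -13 to 13, 5 thick, rear end round; blue grip rib x -25 to 35, y -5 to 5, top z 42; orange tongue x 18 to 42, out to y +31, 5 thick. Starts flat on the worktop, turned any way, a vial behind it and one beside it.
- bracket_d: right-hand bracket, about 60 g. Origin: mid underside of its plate; +z up through the rib, +x to the square front end. mm: blue plate x -42 to 42, y -13 to 13, 5 thick, rear end round; blue grip rib x -25 to 35, y -5 to 5, top z 42; orange tongue x 18 to 42, out to y -31, 5 thick. Starts flat on the worktop, turned any way, a vial behind it and one beside it.
- vial_a: Glass vaccine vial, 22 mm across, 47 mm high, upright and loose on the worktop; origin at the centre of its underside, z up. Bystander: leave where it is.
- vial_b: Glass vaccine vial, 22 mm across, 47 mm high, upright and loose on the worktop; origin at the centre of its underside, z up. Bystander: leave where it is.
- vial_c: Glass vaccine vial, 22 mm across, 47 mm high, upright and loose on the worktop; origin at the centre of its underside, z up. Bystander: leave where it is.
- vial_d: Glass vaccine vial, 22 mm across, 47 mm high, upright and loose on the worktop; origin at the centre of its underside, z up. Bystander: leave where it is.
Mind the look-alikes: they are no part of the job. What is shaped like the bracket_a but brown or red is not meant.

How it is judged:
By the outcome, as a careful person would: the job done as asked, in the order asked, and still so for the second after the job is handed in, with the robot touching nothing.
It also fails if it takes over 72 s, if anything falls off the work surface, if the arm or the gripper's body presses on something with over 40 N, if the wrist force passes 120 N, or if a joint passes its speed limit or range.

## Working session

There is one attempt and no reset: what is moved stays moved. The work goes in short steps, Python scripts to look and compute and a tool call to move; the robot and the scene stay as the last step left them, time stands still between calls to the robot, and variables do not carry over. Pictures are saved under pics/ and viewed, at most 10 in all, crops included, and the job is handed in when it is done.

Besides the shell and the picture viewer there is one more tool, called after "Call:" as name(argument=value, ...) on one line, values as JSON. move_arm: Moves the arm, as the interface text tells. Shift numbers are shares of 0.08 m and turn numbers shares of 60 degrees, none past 1 either way. Its arguments: {"type":"object","properties":{"slide":{"type":"array","items":{"type":"array","items":{"type":"number","minimum":-1,"maximum":1}}},"dr":{"type":"array","items":{"type":"array","items":{"type":"number","minimum":-1,"maximum":1}}},"claw":{"type":"number"}},"required":["slide","dr"]}

```bash
mkdir -p pics; ls
cat > h.py <<'E'
import numpy as np, cv2
from rig import telemetry, optics, job
def snap(n,f):
    c=optics.calibration(n); im=optics.get_image(n); cv2.imwrite('pics/'+f+'.png',im[:,:,::-1]); 
    np.savez('pics/'+f+'.npz',im=im,**{k:np.array(c[k]) for k in('mtx','origin','attitude')}); return im
def cal(f): return np.load('pics/'+f+'.npz')
def px2w(f,u,v,z):
    c=cal(f); d=np.linalg.inv(c['mtx'])@[u,v,1]; d=c['attitude']@(d*[1,-1,-1]); o=c['origin']; return o+d*(z-o[2])/d[2]
def proj(f,P):
    c=cal(f); p=(np.atleast_2d(P)-c['origin'])@c['attitude']; p=p*[1,-1,-1]; q=p@c['mtx'].T; return q[:,:2]/q[:,2:]
E
python3 - <<'E'
from h import *
for n in('scene','side','wrist'):
    snap(n,n+'0'); c=optics.calibration(n); print(n,c)
a=cv2.imread('pics/scene0.png');b=cv2.imread('pics/side0.png')
E
```

```text
pics
scene {'mtx': array([[375.66534418,   0.        , 318.37222284],
       [  0.        , 375.66534418, 203.31179073],
       [  0.        ,   0.        ,   1.        ]]), 'origin': array([0.18237004, 0.72270249, 0.59387043]), 'attitude': array([[-9.05275175e-01,  2.32211621e-01, -3.55745163e-01],
       [-4.24825623e-01, -4.94393746e-01,  7.58352171e-01],
       [ 2.20003010e-04,  8.37647054e-01,  5.46211831e-01]])}
side {'mtx': array([[439.00732616,   0.        , 317.40357463],
       [  0.        , 439.00732616, 198.98431893],
       [  0.        ,   0.        ,   1.        ]]), 'origin': array([-0.00957867,  1.07017563,  0.65190019]), 'attitude': array([[-0.89649482,  0.21546873, -0.3871308 ],
       [-0.44254752, -0.39371363,  0.80569304],
       [ 0.02118298,  0.89362341,  0.44831738]])}
wrist {'mtx': array([[341.87283115,   0.        , 318.47333831],
       [  0.        , 341.87283115, 203.23286682],
       [  0.        ,   0.        ,   1.        ]]), 'origin': array([ 0.54959711, -0.07674132,  0.37335642]), 'attitude': array([[-9.99999406e-01,  3.58524383e-04,  1.02935453e-03],
       [-6.50073126e-04, -9.54193820e-01, -2.99188454e-01],
       [ 8.74937373e-04, -2.99188945e-01,  9.54193486e-01]])}
```

View pics/scene0.png

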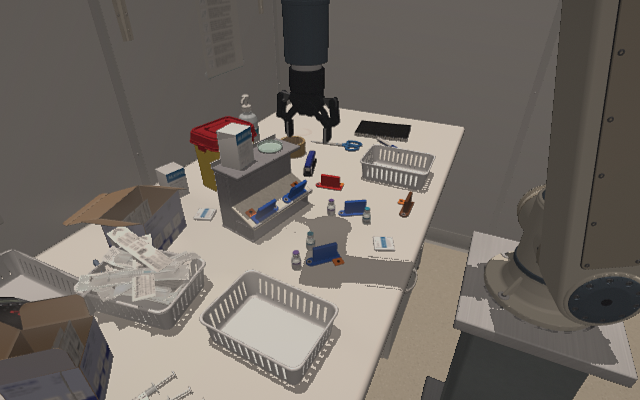

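View pics/side0.png

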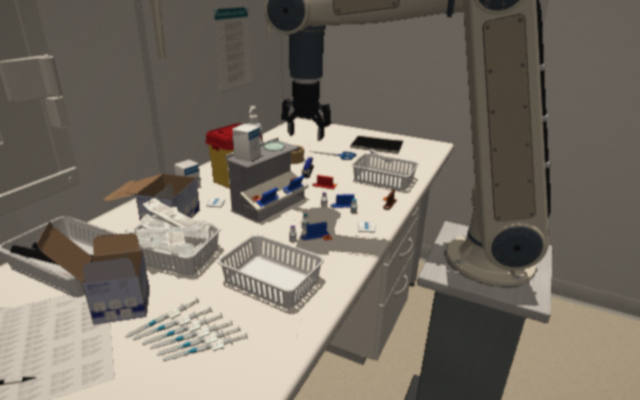

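The scene view shows these candidates: blue on the stand at (264,209) and (294,190), and blue on the worktop at (323,254) and (353,208). The look-alikes are red (330,182), brown (407,204) and a blue stapler-like object (310,162). The left basket is at (270,325) and the right one at (398,167). I'll check the choice in a close crop.

Run:
```python
from h import *
a=cv2.imread('pics/scene0.png')
c=cv2.resize(a[145:280,220:400],None,fx=800/180,fy=800/180,interpolation=cv2.INTER_CUBIC); cv2.imwrite('pics/crop0.png',c)
```

```text
(no output)
```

View pics/crop0.png

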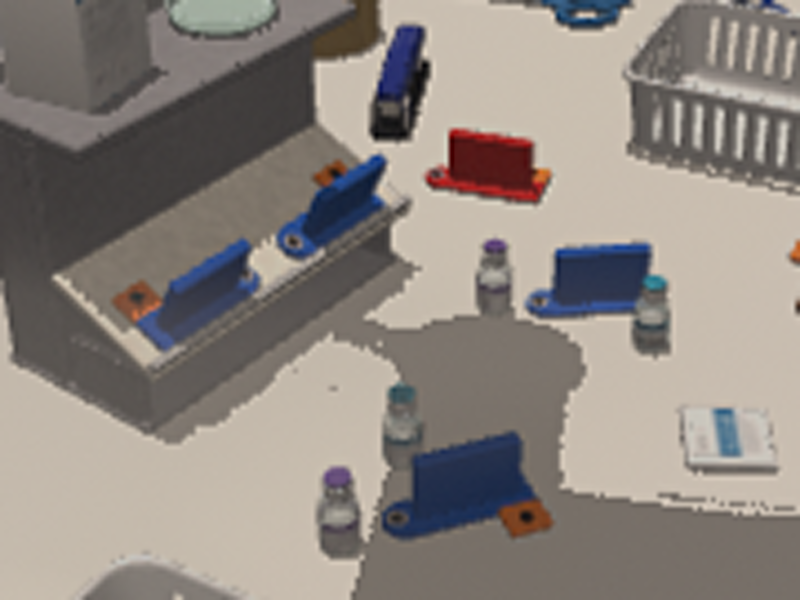

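View pics/wrist0.png

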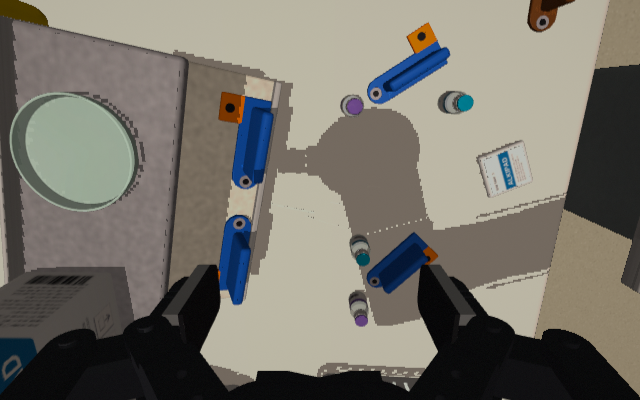

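The wrist view (right is −x, up is −y) shows all four:
- **Upper worktop bracket:** hole (376,94), square end (448,52), tongue (421,38) left of its heading, so it's left-hand (c).
- **Lower worktop bracket:** hole (374,281), tongue (430,254) to the right, so it's right-hand (d).
- **Stand upper:** hole (245,182), heading up with the tongue on its left, so it's a.
- **Stand lower:** hole (239,223), heading down with the tongue on its right, so it's b.

Next I'll fit the poses.

```bash
cat > fit.py <<'E'
from h import *
from scipy.optimize import minimize
from scipy.spatial.transform import Rotation as R
def box(x0,x1,y0,y1,z0,z1): return np.array([[x,y,z] for x in(x0,x1) for y in(y0,y1) for z in(z0,z1)])/1e3
t=np.linspace(np.pi/2,3*np.pi/2,9)
plate=np.vstack([np.c_[-29+13*np.cos(t),13*np.sin(t),0*t+z] for z in(0,5)]+[[[42,s,z]] for s in(-13,13) for z in(0,5)])/1e3
rib=box(-25,35,-5,5,5,42)
S=4
def pose(p,tilt,z):
    Rm=R.from_euler('z',p[2]).as_matrix()
    if tilt:  # p2 = yaw of stand ; tilt= +1 heading +y, -1 heading -y
        Rm=Rm@R.from_euler('y',-25,degrees=True).as_matrix()@R.from_euler('z',90*tilt,degrees=True).as_matrix()
    return Rm,np.array([p[0],p[1],z])
def masks(f,sel):
    im=cal(f)['im'].astype(int); r,g,b=im[...,0],im[...,1],im[...,2]
    m=((b>r+35)&(b>g+20)).astype(np.uint8)
    o=np.zeros_like(m); x0,y0,x1,y1=sel; o[y0:y1,x0:x1]=m[y0:y1,x0:x1]; return o
def fit(views,p0,tilt=0,z=0.,n=3):
    M=[(f,s,cv2.resize(masks(f,s),None,fx=S,fy=S,interpolation=cv2.INTER_NEAREST)) for f,s in views]
    def cost(p,full=False):
        Rm,T=pose(p,tilt,z if len(p)<4 else p[3]); e=[]
        for f,s,m in M:
            w=np.zeros_like(m)
            for g in(plate,rib):
                q=(proj(f,g@Rm.T+T)+.5)*S
                cv2.fillConvexPoly(w,cv2.convexHull(np.round(q*16).astype(np.int32)),1,shift=4)
            k=np.zeros_like(w); x0,y0,x1,y1=[S*i for i in s]; k[y0:y1,x0:x1]=1; w=w*k
            e.append(1-(w&m).sum()/max(1,(w|m).sum()))
        return e if full else sum(e)
    best=None
    for d in(.03,.01,.004):
        x=np.array(p0); sim=np.vstack([x]+[x+np.eye(len(x))[i]*([d,d,d*6,d][i]) for i in range(len(x))])
        r=minimize(cost,x,method='Nelder-Mead',options=dict(initial_simplex=sim,xatol=1e-5,fatol=1e-5,maxiter=400)); p0=r.x
    return p0,np.round(cost(p0,True),3)
E
python3 - <<'E'
from fit import *
np.set_printoptions(precision=4,suppress=True)
print(telemetry.get_state()['ee_rot'])
def yaw(u,v,u2,v2):
    a=px2w('wrist0',u,v,.005);b=px2w('wrist0',u2,v2,.005);return [*((a*.5+b*.5)[:2]),np.arctan2(*(b-a)[1::-1])]
pc=yaw(376,94,448,52);pd=yaw(374,281,428,238);print(pc,pd)
print('c',fit([('wrist0',(365,30,452,106)),('scene0',(336,195,372,220))],pc))
print('c',fit([('wrist0',(365,30,452,106))],pc))
print('d',fit([('wrist0',(364,225,430,295)),('scene0',(305,240,345,268))],pd))
print('d',fit([('scene0',(305,240,345,268))],pd))
for nm,t,w,s,u in(('a',-1,(228,95,276,192),(282,178,308,204),(252,145)),('b',1,(220,212,254,306),(249,196,279,224),(240,262))):
    p=[*px2w('wrist0',*u,.057)[:2],0.]
    print(nm,fit([('wrist0',w),('scene0',s)],p,t,.057),fit([('wrist0',w),('scene0',s)],p+[.057],t))
V=dict(va=(352,105,.047),vb=(464,102,.047),vc=(362,258,.047),vd=(361,320,.047))
for k,(u,v,z) in V.items(): print(k,px2w('wrist0',u,v,z))
# baskets, scene rim corners (rough)
for n,c in(('L',[(202,318),(247,273),(337,311),(300,370)]),('R',[(361,157),(376,146),(435,154),(427,178)])):
    P=np.array([px2w('scene0',*q,.065) for q in c]); print(n,P[:,:2],P.mean(0)[:2])
# vial tops in scene
for q in((331,201),(367,210),(310,235),(296,252)): print(q,px2w('scene0',*q,.047)[:2])
E
```

```text
[[-0.     -1.     -0.0014]
 [-1.      0.     -0.    ]
 [ 0.      0.0014 -1.    ]]
[np.float64(0.4554106989703803), np.float64(-0.09862488172852465), np.float64(-2.6217081859974147)] [np.float64(0.45138837587325464), np.float64(0.10949550243620415), np.float64(-2.3871158218722437)]
c (array([ 0.4625, -0.0974, -2.5888]), array([0.126, 0.544]))
c (array([ 0.4622, -0.0974, -2.5867]), array([0.125]))
d (array([ 0.4583,  0.113 , -2.2901]), array([0.135, 0.24 ]))
d (array([ 0.4596,  0.1107, -2.1934]), array([0.225]))
a (array([ 0.6133, -0.0341, -0.1764]), array([0.144, 0.245])) (array([ 0.6138, -0.034 , -0.1863,  0.0554]), array([0.134, 0.249]))
b (array([ 0.6367,  0.0747, -0.2165]), array([0.119, 0.689])) (array([ 0.6371,  0.0746, -0.2136,  0.0545]), array([0.115, 0.687]))
va [ 0.5184 -0.0689  0.047 ]
vb [ 0.416  -0.0716  0.047 ]
vc [0.5032 0.086  0.047 ]
vd [0.5014 0.1626 0.047 ]
L [[0.5551 0.4089]
 [0.5477 0.2811]
 [0.3467 0.2938]
 [0.3535 0.4241]] [0.4507 0.352 ]
R [[ 0.5187 -0.3131]
 [ 0.5013 -0.4136]
 [ 0.3099 -0.4354]
 [ 0.3008 -0.2649]] [ 0.4077 -0.3568]
(331, 201) [ 0.5126 -0.0613]
(367, 210) [ 0.4109 -0.0614]
(310, 235) [0.4983 0.0958]
(296, 252) [0.4994 0.164 ]
```

```bash
cat > plan.py <<'E'
import numpy as np, json, sys
from scipy.spatial.transform import Rotation as R
from rig import telemetry
R0=np.array([[0,-1,0],[-1,0,0],[0,0,-1.]])
def down(deg): return R.from_euler('z',deg,degrees=True).as_matrix()@R0   # closing axis at world angle deg
def cur():
    s=telemetry.get_state(); return np.array(s['position']),np.array(s['ee_rot'])
def plan(wps,start=None):
    """wps: list of (pos,rot); prints tool calls; dead-reckons from measured pose"""
    p,Rm=start or cur()
    for P,Q in wps:
        P=np.array(P,float)
        while True:
            d=Rm.T@(P-p); w=R.from_matrix(Rm.T@Q).as_rotvec()
            n=np.ceil(max(np.abs(d).max()/.0799,np.degrees(np.linalg.norm(w))/40,np.linalg.norm(d)/.2,1e-9))
            s=np.round(d/n/.08,3); r=np.round(np.degrees(w/n)/60,3)
            rows=int(max(1,np.ceil(np.linalg.norm(d)/n/.045),np.ceil(np.degrees(np.linalg.norm(w))/n/8)))
            print('slide',s.tolist(),'dr',r.tolist(),'rows',min(rows,5))
            p=p+Rm@(s*.08); Rm=Rm@R.from_rotvec(np.radians(r*60)).as_matrix()
            if n<=1: break
        print('  ->',np.round(p,4))
    return p,Rm
E
python3 - <<'E'
from plan import *
plan([([.460,-.099,.13],down(-58.2)),([.460,-.099,.012],down(-58.2))])
E
```

```text
slide [0.619, 0.559, 0.63] dr [0.001, -0.0, 0.485] rows 4
slide [0.813, 0.188, 0.629] dr [0.0, -0.001, 0.485] rows 4
  -> [ 0.46  -0.099  0.13 ]
slide [0.001, -0.0, 0.737] dr [0.0, 0.0, -0.0] rows 2
slide [0.0, -0.0, 0.738] dr [0.0, 0.0, -0.0] rows 2
  -> [ 0.46  -0.099  0.012]
```

Call:
move_arm(slide=[[0.62, 0.56, 0.63], [0.62, 0.56, 0.63], [0.62, 0.56, 0.63], [0.62, 0.56, 0.63]], dr=[[0, 0, 0.485], [0, 0, 0.485], [0, 0, 0.485], [0, 0, 0.485]], claw=130)

```text
time_s: 0.55
position: [0.504, -0.0503, 0.1801]
ee_rot: [[-0.492, -0.871, -0.002], [-0.871, 0.492, -0.0], [0.001, 0.002, -1.0]]
force: [-0.3, 0.6, -0.2]
opening: 0.042
grip_force: 0.0
```

Call:
move_arm(slide=[[0.81, 0.19, 0.63], [0.81, 0.19, 0.63], [0.81, 0.19, 0.63], [0.81, 0.19, 0.63]], dr=[[0, 0, 0.485], [0, 0, 0.485], [0, 0, 0.485], [0, 0, 0.485]])

```text
time_s: 0.95
position: [0.4591, -0.0995, 0.1297]
ee_rot: [[-0.853, -0.522, -0.002], [-0.522, 0.853, -0.0], [0.002, 0.001, -1.0]]
force: [0.9, -0.9, 0.5]
opening: 0.0416
grip_force: 0.0
```

Run:
```python
from h import *
snap('wrist','w1'); s=telemetry.get_state(); print(s['position'],s['opening'],s['time_s'])
def d(f,pts):
    im=cv2.imread('pics/'+f+'.png')
    for p in pts: cv2.circle(im,tuple(int(round(v)) for v in proj(f,p)[0]),3,(0,255,0),1)
    cv2.imwrite('pics/'+f+'m.png',im)
c=np.array([.4622,-.0974]);h=np.array([np.cos(-2.587),np.sin(-2.587)])
d('w1',[[*(c+h*a),z] for a,z in((-.025,.042),(.035,.042),(-.042,.003),(.042,.003))])
```

```text
[ 0.4597218  -0.09919794  0.13006087] 0.042287114496962805 1.0
```

View pics/w1m.png

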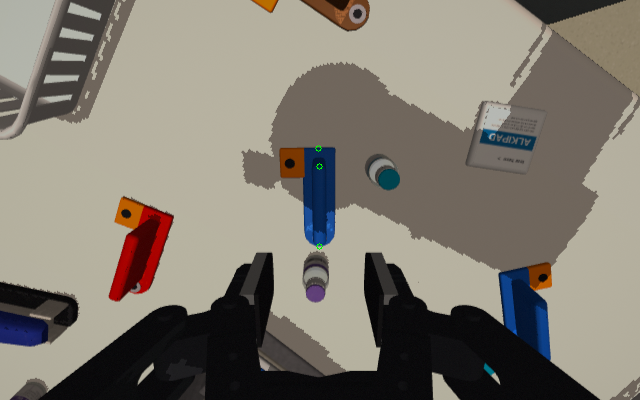

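The wrist view confirms bracket c: blue, tongue on the left at (290,162), model marks on the rib ends, both vials clear of the fingers. Now to grasp it.

Call:
move_arm(slide=[[0, 0, 0.5], [0, 0, 0.74]], dr=[[0, 0, 0], [0, 0, 0]])

```text
time_s: 1.2
position: [0.4591, -0.0986, 0.0692]
ee_rot: [[-0.849, -0.528, -0.002], [-0.528, 0.849, 0.001], [0.001, 0.002, -1.0]]
force: [-0.3, -0.2, -0.7]
opening: 0.0419
grip_force: 0.0
```

Call:
move_arm(slide=[[0, 0, 0.4], [0, 0, 0.74], [0, 0, 0.74]], dr=[[0, 0, 0], [0, 0, 0], [0, 0, 0]])

```text
time_s: 1.5
position: [0.4574, -0.0988, 0.009]
ee_rot: [[-0.85, -0.527, -0.008], [-0.527, 0.85, -0.0], [0.006, 0.004, -1.0]]
force: [-1.4, -0.4, 0.4]
opening: 0.042
grip_force: 0.0
```

Call:
move_arm(slide=[[0, 0, 0], [0, 0, 0], [0, 0, 0], [0, 0, 0], [0, 0, 0]], dr=[[0, 0, 0], [0, 0, 0], [0, 0, 0], [0, 0, 0], [0, 0, 0]], claw=255)

```text
time_s: 2.0
position: [0.4619, -0.0987, 0.0138]
ee_rot: [[-0.85, -0.528, 0.004], [-0.528, 0.85, -0.0], [-0.003, -0.002, -1.0]]
force: [-1.2, 1.0, 7.1]
opening: 0.0091
grip_force: 59.7
```

Run:
```python
from plan import *
# L basket centre ~(.451,.352) yaw -4
b=lambda dx,dy:np.array([.451,.352])+R.from_euler('z',-4,degrees=True).as_matrix()[:2,:2]@[dx,dy]
p=cur()[0]; print(p,b(.045,0),b(-.045,0))
plan([([p[0],p[1],.15],down(-58.2)),([.47,.2,.15],down(-4)),([*b(.046,0),.15],down(-4)),([*b(.046,0),.019],down(-4))])
```

```text
[ 0.46192569 -0.0987385   0.01379655] [0.49589038 0.34886096] [0.40610962 0.35513904]
slide [-0.003, -0.002, -0.851] dr [-0.001, 0.001, 0.0] rows 2
slide [-0.001, -0.0, -0.852] dr [-0.001, 0.002, 0.001] rows 2
  -> [ 0.4619 -0.0987  0.15  ]
slide [-0.513, 0.78, 0.0] dr [0.0, 0.0, -0.226] rows 2
slide [-0.682, 0.638, 0.0] dr [0.0, 0.0, -0.226] rows 2
slide [-0.813, 0.461, 0.0] dr [0.0, 0.0, -0.226] rows 2
slide [-0.897, 0.257, 0.001] dr [0.0, 0.0, -0.226] rows 2
  -> [0.47 0.2  0.15]
slide [-0.94, -0.103, -0.0] dr [0.0, 0.0, 0.0] rows 2
slide [-0.939, -0.103, -0.0] dr [0.0, 0.0, 0.0] rows 2
  -> [0.4969 0.3488 0.15  ]
slide [0.0, -0.0, 0.819] dr [0.0, 0.0, 0.0] rows 2
slide [0.0, -0.001, 0.818] dr [0.0, 0.0, 0.0] rows 2
  -> [0.4969 0.3488 0.019 ]
```

Call:
move_arm(slide=[[0, 0, -0.3], [0, 0, -0.85], [0, 0, -0.85]], dr=[[0, 0, 0], [0, 0, 0], [0, 0, 0]])

```text
time_s: 2.3
position: [0.4645, -0.0991, 0.0859]
ee_rot: [[-0.849, -0.528, 0.011], [-0.528, 0.849, -0.001], [-0.009, -0.007, -1.0]]
force: [1.3, 0.6, 0.5]
opening: 0.0088
grip_force: 58.6
```

Call:
move_arm(slide=[[0, 0, -0.5], [0, 0, -0.85]], dr=[[0, 0, 0], [0, 0, 0]])

```text
time_s: 2.5
position: [0.4605, -0.0989, 0.1501]
ee_rot: [[-0.85, -0.527, 0.002], [-0.527, 0.85, -0.0], [-0.001, -0.001, -1.0]]
force: [1.1, 0.4, -0.2]
opening: 0.0092
grip_force: 58.7
```

Call:
move_arm(slide=[[-0.26, 0.39, 0], [-0.51, 0.78, 0], [-0.51, 0.78, 0]], dr=[[0, 0, -0.113], [0, 0, -0.226], [0, 0, -0.226]])

```text
time_s: 2.8
position: [0.4624, -0.0213, 0.1486]
ee_rot: [[-0.698, -0.716, 0.002], [-0.716, 0.698, 0.002], [-0.002, -0.0, -1.0]]
force: [0.1, -1.3, -0.8]
opening: 0.0091
grip_force: 58.8
```

Call:
move_arm(slide=[[-0.34, 0.32, 0], [-0.68, 0.64, 0]], dr=[[0, 0, -0.113], [0, 0, -0.226]])

```text
time_s: 3.0
position: [0.4638, 0.0508, 0.1483]
ee_rot: [[-0.514, -0.858, 0.001], [-0.858, 0.514, 0.0], [-0.001, -0.0, -1.0]]
force: [0.6, 0.4, -1.4]
opening: 0.0092
grip_force: 58.8
```

Call:
move_arm(slide=[[-0.4, 0.23, 0], [-0.81, 0.46, 0]], dr=[[0, 0, -0.113], [0, 0, -0.226]])

```text
time_s: 3.2
position: [0.4657, 0.126, 0.1483]
ee_rot: [[-0.297, -0.955, 0.0], [-0.955, 0.297, 0.0], [-0.001, -0.0, -1.0]]
force: [0.6, -0.3, 0.3]
opening: 0.0092
grip_force: 58.8
```

Call:
move_arm(slide=[[-0.45, 0.13, 0], [-0.9, 0.26, 0], [-0.9, 0.26, 0]], dr=[[0, 0, -0.113], [0, 0, -0.226], [0, 0, -0.226]])

```text
time_s: 3.5
position: [0.4679, 0.2031, 0.1479]
ee_rot: [[-0.063, -0.998, 0.0], [-0.998, 0.063, 0.001], [-0.001, -0.0, -1.0]]
force: [0.2, -0.8, -1.4]
opening: 0.0088
grip_force: 58.8
```

Run:
```python
from h import *
snap('wrist','w2'); snap('scene','s2'); s=telemetry.get_state(); print(s['position'],s['opening'],s['time_s'])
```

```text
[0.46752213 0.20010775 0.14783458] 0.008942626062020962 3.6
```

View pics/s2.png

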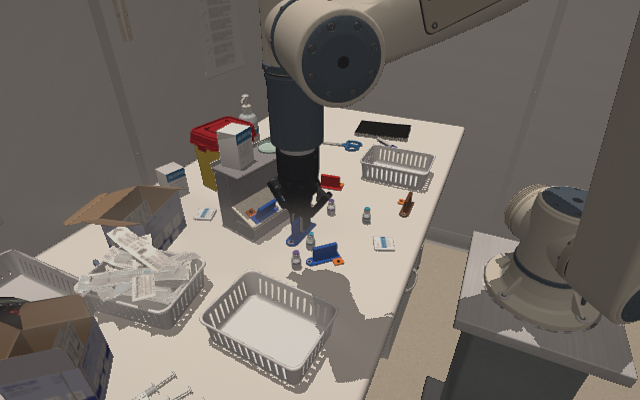

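c is held, and the vials at (331,206) and (366,215) still stand. The left basket's rim is clear, so I'll check the basket poses with overlays.

Run:
```python
from h import *
im=cv2.imread('pics/scene0.png'); 
def crop(x0,y0,w,h,S,rects):
    c=cv2.resize(im[y0:y0+h,x0:x0+w],None,fx=S,fy=S,interpolation=cv2.INTER_CUBIC)
    for (cx,cy,a),col in rects:
        a=np.radians(a);Rm=np.array([[np.cos(a),-np.sin(a)],[np.sin(a),np.cos(a)]])
        for z,hx,hy in((.065,.1065,.0765),(.0,.1,.07)):
            P=np.array([[sx*hx,sy*hy] for sx,sy in((1,1),(1,-1),(-1,-1),(-1,1))])@Rm.T+[cx,cy]
            q=(proj('scene0',np.c_[P,np.full(4,z)])-[x0,y0]+.5)*S
            cv2.polylines(c,[q.round().astype(int)],True,col if z else (255,0,255),1)
    return c
A=crop(190,262,160,125,3,[((.451,.352,-4),(0,255,0))])
B=crop(350,138,100,60,3,[((.408,-.353,0),(0,255,0))])
o=np.zeros((375,480+300,3),np.uint8);o[:,:480]=A;o[:180,480:]=B;cv2.imwrite('pics/bk.png',o)
```

```text
(no output)
```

View pics/bk.png

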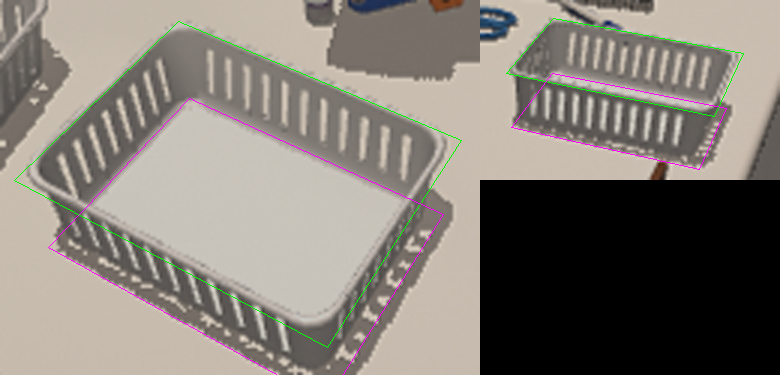

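The left basket fits to about 4 mm (centre ≈ (.451,.349), yaw −4°). The right one is at ≈ (.409,−.356), yaw 0. Placing c.

Call:
move_arm(slide=[[-0.47, -0.11, 0], [-0.92, -0.11, 0], [-0.92, -0.11, 0]], dr=[[0, 0, 0], [0, 0, 0], [0, 0, 0]])

```text
time_s: 3.9
position: [0.4822, 0.2744, 0.1477]
ee_rot: [[-0.069, -0.998, 0.0], [-0.998, 0.069, 0.0], [-0.001, -0.0, -1.0]]
force: [-0.1, 0.0, -0.4]
opening: 0.009
grip_force: 58.8
```

Call:
move_arm(slide=[[-0.47, -0.11, 0], [-0.92, -0.11, 0], [-0.92, -0.11, 0]], dr=[[0, 0, 0], [0, 0, 0], [0, 0, 0]])

```text
time_s: 4.2
position: [0.4959, 0.3471, 0.1473]
ee_rot: [[-0.069, -0.998, -0.0], [-0.998, 0.069, 0.0], [-0.0, 0.0, -1.0]]
force: [0.4, -0.3, -1.4]
opening: 0.0092
grip_force: 58.8
```

Call:
move_arm(slide=[[0, 0, 0.4], [0, 0, 0.8], [0, 0, 0.8]], dr=[[0, 0, 0], [0, 0, 0], [0, 0, 0]])

```text
time_s: 4.5
position: [0.493, 0.3417, 0.0796]
ee_rot: [[-0.072, -0.997, -0.008], [-0.997, 0.072, -0.006], [0.007, 0.007, -1.0]]
force: [0.8, -0.2, -1.3]
opening: 0.0093
grip_force: 58.8
```

Call:
move_arm(slide=[[0, 0, 0.4], [0, 0, 0.8], [0, 0, 0.82], [0, 0, 0.82]], dr=[[0, 0, 0], [0, 0, 0], [0, 0, 0], [0, 0, 0]])

```text
time_s: 4.9
position: [0.4963, 0.345, 0.0201]
ee_rot: [[-0.07, -0.998, 0.001], [-0.998, 0.07, -0.0], [0.0, -0.001, -1.0]]
force: [0.6, -0.1, -0.8]
opening: 0.0088
grip_force: 59.4
```

Call:
move_arm(slide=[[0, 0, 0], [0, 0, 0], [0, 0, 0], [0, 0, 0]], dr=[[0, 0, 0], [0, 0, 0], [0, 0, 0], [0, 0, 0]], claw=130)

```text
time_s: 5.3
position: [0.4957, 0.3457, 0.0192]
ee_rot: [[-0.069, -0.998, 0.001], [-0.998, 0.069, 0.001], [-0.001, -0.001, -1.0]]
force: [0.4, -0.2, -0.3]
opening: 0.0418
grip_force: 0.0
```

Call:
move_arm(slide=[[0, 0, -0.4], [0, 0, -0.9], [0, 0, -0.9]], dr=[[0, 0, 0], [0, 0, 0], [0, 0, 0]])

```text
time_s: 5.6
position: [0.4986, 0.3478, 0.097]
ee_rot: [[-0.068, -0.998, 0.009], [-0.998, 0.068, 0.007], [-0.007, -0.009, -1.0]]
force: [0.5, 0.2, 0.8]
opening: 0.0418
grip_force: 0.0
```

Call:
move_arm(slide=[[0, 0, -0.5], [0, 0, -0.8], [0, 0, -0.8]], dr=[[0, 0, 0], [0, 0, 0], [0, 0, 0]])

```text
time_s: 5.9
position: [0.4974, 0.3469, 0.1592]
ee_rot: [[-0.068, -0.998, 0.007], [-0.998, 0.068, 0.005], [-0.006, -0.006, -1.0]]
force: [0.6, 0.3, -0.3]
opening: 0.0419
grip_force: 0.0
```

Run:
```python
from fit import *
from plan import *
snap('scene','s3');snap('wrist','w3')
plan([([.464,.11,.15],down(-41.2))])
# d refit from first image and c-hover image
print(fit([('wrist0',(364,225,430,295))],[.4583,.113,-2.29]),fit([('wrist0',(364,225,430,295)),('s3',(305,240,345,268))],[.4583,.113,-2.29]))
```

```text
slide [0.989, 0.063, 0.019] dr [-0.0, 0.0, 0.207] rows 2
slide [0.979, -0.151, 0.019] dr [0.0, 0.001, 0.207] rows 2
slide [0.924, -0.359, 0.02] dr [0.0, 0.0, 0.207] rows 2
  -> [0.464 0.11  0.15 ]
(array([ 0.45830961,  0.11293333, -2.29115791]), array([0.134])) (array([ 0.45843991,  0.1129495 , -2.30568047]), array([0.134, 0.225]))
```

Call:
move_arm(slide=[[0.5, 0.03, 0.02], [0.99, 0.06, 0.02], [0.99, 0.06, 0.02]], dr=[[0, 0, 0.1], [0, 0, 0.207], [0, 0, 0.207]])

```text
time_s: 6.3
position: [0.4837, 0.2629, 0.1518]
ee_rot: [[-0.287, -0.958, -0.003], [-0.958, 0.287, -0.002], [0.003, 0.002, -1.0]]
force: [0.1, 0.9, 0.8]
opening: 0.0416
grip_force: 0.0
```

Call:
move_arm(slide=[[0.5, -0.08, 0.02], [0.98, -0.15, 0.02], [0.98, -0.15, 0.02]], dr=[[0, 0, 0.1], [0, 0, 0.207], [0, 0, 0.207]])

```text
time_s: 6.6
position: [0.4731, 0.1847, 0.1503]
ee_rot: [[-0.486, -0.874, -0.003], [-0.874, 0.486, -0.002], [0.003, 0.001, -1.0]]
force: [0.3, 0.4, 0.8]
opening: 0.0422
grip_force: 0.0
```

Call:
move_arm(slide=[[0.46, -0.18, 0.02], [0.92, -0.36, 0.02], [0.92, -0.36, 0.02], [0.92, -0.36, 0.02]], dr=[[0, 0, 0.1], [0, 0, 0.207], [0, 0, 0.207], [0, 0, 0.207]])

```text
time_s: 7.0
position: [0.4642, 0.1095, 0.1491]
ee_rot: [[-0.659, -0.752, -0.001], [-0.752, 0.659, -0.0], [0.001, 0.0, -1.0]]
force: [-0.0, 0.0, 0.4]
opening: 0.0418
grip_force: 0.0
```

Run:
```python
from fit import *
from plan import *
snap('wrist','w4'); p=proj('w4',[.4583,.113,.02])[0].astype(int); print(cur()[0],p)
m=masks('w4',(0,0,640,400)); n,l,st,ce=cv2.connectedComponentsWithStats(m); print([(s.tolist(),c.round().tolist()) for s,c in zip(st[1:],ce[1:]) if s[4]>100])
im=cv2.imread('pics/w4.png');c=cv2.imread('pics/s3.png')
cv2.imwrite('pics/w4s3.png',np.hstack([cv2.resize(im,(480,300)),cv2.resize(c[255:390,180:350],(320,254))[:,:] if 0 else cv2.resize(c[262:387,190:350],(320,300))]))
```

```text
[0.46444715 0.11016208 0.14919238] [326 192]
[([0, 134, 78, 111, 4262], [30.0, 196.0]), ([311, 138, 32, 94, 2614], [327.0, 183.0]), ([85, 267, 66, 72, 2468], [116.0, 302.0]), ([432, 373, 28, 27, 279], [444.0, 387.0])]
```

View pics/w4s3.png

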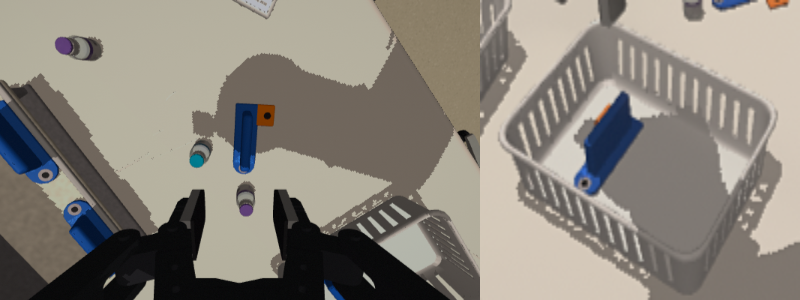

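c lies upright in the left basket. d is right-hand (tongue on the right at (266,115)), with its vials at (198,152) and (246,200) in the half-size view. I'll refit it and plan the grasp and the carry to the right basket.

Run:
```python
from fit import *
from plan import *
p,e=fit([('w4',(305,130,350,238))],[.4583,.113,-2.29]); print(p,e)
g=np.array(p[:2])+.004*np.array([np.cos(p[2]),np.sin(p[2])]); a=np.degrees(p[2])+90; print(g,a)
s=plan([([*g,.15],down(a)),([*g,.012],down(a)),([*g,.15],down(a)),([.44,-.15,.15],down(0)),([.455,-.356,.15],down(0)),([.455,-.356,.018],down(0))])
```

```text
[ 0.45817807  0.11302005 -2.34155293] [0.062]
[0.45539135 0.11015051] -44.16110051866593
slide [0.075, 0.085, -0.01] dr [0.0, -0.001, 0.05] rows 1
  -> [0.4554 0.1101 0.15  ]
slide [0.0, -0.0, 0.862] dr [0.0, 0.0, 0.0] rows 2
slide [0.0, -0.0, 0.863] dr [0.0, 0.0, 0.0] rows 2
  -> [0.4554 0.1102 0.012 ]
slide [-0.0, 0.0, -0.863] dr [0.0, 0.0, 0.0] rows 2
slide [-0.0, 0.0, -0.862] dr [0.0, 0.0, 0.0] rows 2
  -> [0.4554 0.1101 0.15  ]
slide [0.822, -0.709, -0.001] dr [0.0, 0.0, -0.245] rows 2
slide [0.975, -0.477, -0.001] dr [0.0, 0.0, -0.245] rows 2
slide [0.532, -0.107, -0.0] dr [-0.0, 0.0, -0.123] rows 1
slide [0.542, -0.038, -0.0] dr [-0.0, 0.001, -0.123] rows 1
  -> [ 0.44 -0.15  0.15]
slide [0.858, -0.062, 0.0] dr [-0.0, -0.0, 0.0] rows 2
slide [0.859, -0.063, 0.001] dr [-0.0, -0.0, 0.0] rows 2
slide [0.858, -0.062, 0.0] dr [-0.0, -0.0, 0.0] rows 2
  -> [ 0.455 -0.356  0.15 ]
slide [-0.0, -0.0, 0.825] dr [-0.0, -0.0, 0.0] rows 2
slide [-0.0, -0.0, 0.825] dr [-0.0, -0.0, 0.0] rows 2
  -> [ 0.455 -0.356  0.018]
```

Call:
move_arm(slide=[[0.075, 0.085, 0], [0.075, 0.085, 0], [0.075, 0.085, 0.4], [0.075, 0.085, 0.85], [0.075, 0.085, 0.85]], dr=[[0, 0, 0.05], [0, 0, 0.05], [0, 0, 0.05], [0, 0, 0.05], [0, 0, 0.05]])

```text
time_s: 7.55
position: [0.4523, 0.1091, 0.0775]
ee_rot: [[-0.696, -0.718, -0.009], [-0.718, 0.696, -0.004], [0.009, 0.004, -1.0]]
force: [-0.8, -0.9, -0.2]
opening: 0.0418
grip_force: 0.0
```

Call:
move_arm(slide=[[0, 0, 0.4], [0, 0, 0.85], [0, 0, 0.86], [0, 0, 0.86]], dr=[[0, 0, 0], [0, 0, 0], [0, 0, 0], [0, 0, 0]])

```text
time_s: 7.95
position: [0.4563, 0.1103, 0.0142]
ee_rot: [[-0.696, -0.718, 0.001], [-0.718, 0.696, -0.001], [0.0, -0.001, -1.0]]
force: [-0.1, 0.4, -0.0]
opening: 0.0423
grip_force: 0.0
```

Call:
move_arm(slide=[[0, 0, 0], [0, 0, 0], [0, 0, 0], [0, 0, 0], [0, 0, 0]], dr=[[0, 0, 0], [0, 0, 0], [0, 0, 0], [0, 0, 0], [0, 0, 0]], claw=255)

```text
time_s: 8.45
position: [0.4568, 0.1105, 0.0148]
ee_rot: [[-0.697, -0.717, 0.003], [-0.717, 0.697, 0.002], [-0.004, -0.001, -1.0]]
force: [-0.8, 0.3, 7.6]
opening: 0.0087
grip_force: 59.5
```

Call:
move_arm(slide=[[0, 0, -0.3], [0, 0, -0.8], [0, 0, -0.86]], dr=[[0, 0, 0], [0, 0, 0], [0, 0, 0]])

```text
time_s: 8.75
position: [0.4585, 0.111, 0.0868]
ee_rot: [[-0.697, -0.717, 0.009], [-0.717, 0.697, 0.004], [-0.009, -0.004, -1.0]]
force: [1.2, 1.2, 0.3]
opening: 0.0092
grip_force: 58.5
```

Call:
move_arm(slide=[[0, 0, -0.5], [0, 0, -0.86], [0, 0, -0.86]], dr=[[0, 0, 0], [0, 0, 0], [0, 0, 0]])

```text
time_s: 9.05
position: [0.4579, 0.1108, 0.1552]
ee_rot: [[-0.697, -0.717, 0.009], [-0.717, 0.697, 0.004], [-0.009, -0.004, -1.0]]
force: [0.5, 0.1, -0.3]
opening: 0.0091
grip_force: 58.6
```

Run:
```python
from plan import *
print(telemetry.get_state()['opening'],cur()[0])
s=plan([([.44,-.15,.15],down(0)),([.455,-.356,.15],down(0)),([.455,-.356,.018],down(0))])
```

```text
0.009116334998464372 [0.45790127 0.11076797 0.15515599]
slide [0.831, -0.704, 0.017] dr [-0.002, 0.002, -0.245] rows 2
slide [0.983, -0.47, 0.017] dr [-0.002, 0.002, -0.246] rows 2
slide [0.535, -0.102, 0.01] dr [-0.001, 0.001, -0.123] rows 1
slide [0.543, -0.032, 0.01] dr [-0.001, 0.001, -0.122] rows 1
  -> [ 0.44 -0.15  0.15]
slide [0.858, -0.063, -0.0] dr [-0.0, 0.0, -0.0] rows 2
slide [0.859, -0.063, -0.001] dr [-0.0, 0.0, -0.0] rows 2
slide [0.858, -0.062, -0.0] dr [-0.0, 0.0, -0.0] rows 2
  -> [ 0.455 -0.356  0.15 ]
slide [0.0, 0.0, 0.825] dr [-0.0, 0.0, -0.0] rows 2
slide [0.001, 0.001, 0.825] dr [-0.0, 0.0, -0.0] rows 2
  -> [ 0.455 -0.356  0.018]
```

Call:
move_arm(slide=[[0.41, -0.35, 0], [0.83, -0.7, 0], [0.83, -0.7, 0]], dr=[[0, 0, -0.12], [0, 0, -0.245], [0, 0, -0.245]])

```text
time_s: 9.35
position: [0.4478, 0.0198, 0.1501]
ee_rot: [[-0.491, -0.871, -0.001], [-0.871, 0.491, -0.001], [0.001, 0.001, -1.0]]
force: [-0.2, 0.5, -0.3]
opening: 0.0093
grip_force: 58.7
```

Call:
move_arm(slide=[[0.49, -0.24, 0], [0.98, -0.47, 0], [0.98, -0.47, 0]], dr=[[0, 0, -0.12], [0, 0, -0.245], [0, 0, -0.245]])

```text
time_s: 9.65
position: [0.4422, -0.0665, 0.1501]
ee_rot: [[-0.255, -0.967, -0.001], [-0.967, 0.255, -0.0], [0.001, 0.001, -1.0]]
force: [0.2, 0.0, -0.8]
opening: 0.0089
grip_force: 58.7
```

Call:
move_arm(slide=[[0.53, -0.1, 0], [0.98, -0.18, 0], [0.98, -0.18, 0], [0.98, -0.18, 0]], dr=[[0, 0, -0.12], [0, 0, -0.245], [0, 0, -0.245], [0, 0, -0.245]])

```text
time_s: 10.05
position: [0.4369, -0.1432, 0.15]
ee_rot: [[-0.006, -1.0, -0.001], [-1.0, 0.006, 0.001], [-0.001, 0.001, -1.0]]
force: [0.1, 0.7, -0.4]
opening: 0.0093
grip_force: 58.7
```

Call:
move_arm(slide=[[0.45, -0.06, 0], [0.86, -0.06, 0], [0.86, -0.06, 0]], dr=[[0, 0, 0], [0, 0, 0], [0, 0, 0]])

```text
time_s: 10.35
position: [0.4421, -0.2131, 0.1501]
ee_rot: [[-0.005, -1.0, -0.001], [-1.0, 0.005, -0.0], [0.0, 0.001, -1.0]]
force: [0.8, 0.6, -1.2]
opening: 0.0092
grip_force: 58.7
```

Run:
```python
from plan import *
print(telemetry.get_state()['opening'],cur()[0])
s=plan([([.455,-.356,.15],down(0)),([.455,-.356,.018],down(0))])
```

```text
0.009192969803583223 [ 0.44210447 -0.21308533  0.15007169]
slide [0.893, -0.085, 0.001] dr [0.0, -0.0, -0.003] rows 2
slide [0.893, -0.083, 0.0] dr [0.001, -0.0, -0.002] rows 2
  -> [ 0.455 -0.356  0.15 ]
slide [-0.0, 0.0, 0.825] dr [-0.0, -0.0, -0.0] rows 2
slide [-0.001, 0.001, 0.825] dr [-0.0, -0.0, -0.0] rows 2
  -> [ 0.455 -0.356  0.018]
```

Call:
move_arm(slide=[[0.45, -0.08, 0], [0.89, -0.08, 0], [0.89, -0.08, 0]], dr=[[0, 0, 0], [0, 0, 0], [0, 0, 0]])

```text
time_s: 10.65
position: [0.4485, -0.2844, 0.1499]
ee_rot: [[-0.005, -1.0, -0.001], [-1.0, 0.005, -0.0], [0.0, 0.001, -1.0]]
force: [0.4, 0.1, -1.2]
opening: 0.0088
grip_force: 58.7
```

Call:
move_arm(slide=[[0.45, -0.08, 0], [0.89, -0.08, 0], [0.89, -0.08, 0], [0.89, -0.08, 0]], dr=[[0, 0, 0], [0, 0, 0], [0, 0, 0], [0, 0, 0]])

```text
time_s: 11.05
position: [0.4547, -0.3532, 0.1499]
ee_rot: [[-0.003, -1.0, -0.001], [-1.0, 0.003, 0.001], [-0.001, 0.001, -1.0]]
force: [0.2, -0.1, -0.6]
opening: 0.0091
grip_force: 58.7
```

Call:
move_arm(slide=[[0, 0, 0.4], [0, 0, 0.82], [0, 0, 0.82]], dr=[[0, 0, 0], [0, 0, 0], [0, 0, 0]])

```text
time_s: 11.35
position: [0.4518, -0.3506, 0.0805]
ee_rot: [[-0.002, -1.0, -0.008], [-1.0, 0.002, 0.006], [-0.006, 0.008, -1.0]]
force: [-0.5, 0.5, -2.4]
opening: 0.009
grip_force: 58.7
```

Call:
move_arm(slide=[[0, 0, 0.4], [0, 0, 0.82], [0, 0, 0.82], [0, 0, 0.82]], dr=[[0, 0, 0], [0, 0, 0], [0, 0, 0], [0, 0, 0]])

```text
time_s: 11.75
position: [0.455, -0.354, 0.0211]
ee_rot: [[-0.001, -1.0, 0.0], [-1.0, 0.001, -0.001], [0.001, -0.0, -1.0]]
force: [0.3, -0.3, 0.7]
opening: 0.009
grip_force: 60.7
```

Call:
move_arm(slide=[[0, 0, 0], [0, 0, 0], [0, 0, 0], [0, 0, 0]], dr=[[0, 0, 0], [0, 0, 0], [0, 0, 0], [0, 0, 0]], claw=130)

```text
time_s: 12.15
position: [0.4545, -0.3545, 0.0199]
ee_rot: [[-0.002, -1.0, 0.001], [-1.0, 0.002, -0.0], [0.0, -0.001, -1.0]]
force: [0.0, 0.2, -0.2]
opening: 0.0415
grip_force: 0.0
```

Call:
move_arm(slide=[[0, 0, -0.4], [0, 0, -0.9], [0, 0, -0.9]], dr=[[0, 0, 0], [0, 0, 0], [0, 0, 0]])

```text
time_s: 12.45
position: [0.4574, -0.3566, 0.0975]
ee_rot: [[-0.001, -1.0, 0.009], [-1.0, 0.001, -0.006], [0.006, -0.009, -1.0]]
force: [0.6, -0.6, 0.1]
opening: 0.0417
grip_force: 0.0
```

Call:
move_arm(slide=[[0, 0, -0.5], [0, 0, -0.9], [0, 0, -0.9]], dr=[[0, 0, 0], [0, 0, 0], [0, 0, 0]])

```text
time_s: 12.75
position: [0.4565, -0.3562, 0.1689]
ee_rot: [[-0.002, -1.0, 0.008], [-1.0, 0.002, -0.006], [0.006, -0.008, -1.0]]
force: [1.2, -0.1, -0.9]
opening: 0.0419
grip_force: 0.0
```

Run:
```python
from fit import *
from plan import *
snap('scene','s5');snap('wrist','w5')
# refit stand a,b with common yaw check, using wrist0 and w1/w4 partial
for nm,t,z in (('a',-1,.057),('b',1,.057)):
    for y in(-.18,-.22): pass
w={'a':(228,95,276,192),'b':(220,212,254,306)}
for nm,t,p0 in(('a',-1,[.6133,-.0341,-.2]),('b',1,[.6367,.0747,-.2])):
    for z in(.055,.058): print(nm,z,fit([('wrist0',w[nm])],p0,t,z))
m=masks('w5',(0,0,640,400)); n,l,st,ce=cv2.connectedComponentsWithStats(m); print([s.tolist() for s in st[1:] if s[4]>100])
m=masks('s5',(200,100,450,300)); n,l,st,ce=cv2.connectedComponentsWithStats(m); print([s.tolist() for s in st[1:] if s[4]>20])
print(proj('s5',[[.6133,-.0341,.06],[.6367,.0747,.06]]),proj('w5',[[.6133,-.0341,.06],[.6367,.0747,.06],[.455,-.356,.03]]))
p=cur()[0];print(p)
def slope(yaw): return R.from_euler('z',yaw).as_matrix()@R.from_euler('y',-25,degrees=True).as_matrix()@R0
```

```text
a 0.055 (array([ 0.61342196, -0.03415578, -0.19849653]), array([0.128]))
a 0.058 (array([ 0.61298287, -0.03430192, -0.19859992]), array([0.144]))
b 0.055 (array([ 0.63725491,  0.07545896, -0.22134798]), array([0.113]))
b 0.058 (array([ 0.63662289,  0.07415633, -0.22416968]), array([0.121]))
[[58, 0, 93, 52, 1948], [307, 143, 29, 88, 2369], [11, 196, 87, 125, 3690]]
[[342, 141, 20, 9, 98], [305, 151, 10, 16, 87], [382, 159, 6, 7, 24], [282, 180, 25, 23, 229], [258, 199, 18, 12, 69], [251, 214, 8, 10, 31], [381, 240, 5, 7, 22]]
[[293.03416789 193.34509413]
 [264.23903831 211.79264688]] [[168.12786369 496.16506312]
 [160.23140134 563.04266912]
 [319.84350972 190.64272414]]
[ 0.45464196 -0.35440436  0.16406772]
```

d sits upright in the right basket; the wrist mask at (307–336,143–231) is where expected. Next is stand bracket a.

```bash
cat >> plan.py <<'E'
YAW=-.21
def slope(yaw=YAW): return R.from_euler('z',yaw).as_matrix()@R.from_euler('y',-25,degrees=True).as_matrix()@R0
def graspt(o,head,h,dx=.003,yaw=YAW):
    Q=slope(yaw); hd=R.from_euler('z',yaw).as_matrix()@[0,head,0]; return np.array(o)-Q[:,2]*h+hd*dx
E
python3 - <<'E'
from plan import *
Q=slope(); o=[.6132,-.0342,.057]
H=graspt(o,-1,.1);G=graspt(o,-1,.012);print(H,G)
plan([([.49,-.13,.2],down(0)),(H,Q)])
E
```

```text
[ 0.57124125 -0.0283242   0.14763078] [ 0.60761462 -0.03607691  0.06787569]
slide [-0.935, -0.145, -0.15] dr [-0.001, -0.0, -0.001] rows 2
slide [-0.935, -0.146, -0.15] dr [-0.0, -0.0, -0.001] rows 2
slide [-0.935, -0.148, -0.15] dr [-0.001, -0.0, -0.0] rows 2
  -> [ 0.49 -0.13  0.2 ]
slide [-0.636, -0.508, 0.327] dr [0.208, 0.022, 0.099] rows 2
slide [-0.689, -0.358, 0.406] dr [0.207, 0.021, 0.098] rows 2
  -> [ 0.5712 -0.0284  0.1477]
```

Call:
move_arm(slide=[[-0.3, -0.1, -0.15], [-0.8, -0.14, -0.15], [-0.94, -0.15, -0.15]], dr=[[0, 0, 0], [0, 0, 0], [0, 0, 0]])

```text
time_s: 13.15
position: [0.4661, -0.2766, 0.1743]
ee_rot: [[-0.001, -1.0, -0.001], [-1.0, 0.001, 0.002], [-0.002, 0.001, -1.0]]
force: [0.1, -0.7, -0.1]
opening: 0.0417
grip_force: 0.0
```

Call:
move_arm(slide=[[-0.5, -0.1, -0.15], [-0.94, -0.15, -0.15], [-0.94, -0.15, -0.15]], dr=[[0, 0, 0], [0, 0, 0], [0, 0, 0]])

```text
time_s: 13.45
position: [0.4786, -0.201, 0.1866]
ee_rot: [[0.001, -1.0, -0.001], [-1.0, -0.001, 0.001], [-0.001, 0.001, -1.0]]
force: [0.4, -0.5, -0.6]
opening: 0.0421
grip_force: 0.0
```

Call:
move_arm(slide=[[-0.5, -0.1, -0.15], [-0.94, -0.15, -0.15], [-0.94, -0.15, -0.15], [-0.94, -0.15, -0.15]], dr=[[0, 0, 0], [0, 0, 0], [0, 0, 0], [0, 0, 0]])

```text
time_s: 13.85
position: [0.4903, -0.1286, 0.1984]
ee_rot: [[-0.001, -1.0, -0.002], [-1.0, 0.001, -0.0], [0.0, 0.002, -1.0]]
force: [0.5, -0.3, 0.5]
opening: 0.0416
grip_force: 0.0
```

Run:
```python
from plan import *
Q=slope(); o=[.6132,-.0342,.057]
print(cur()[0]); plan([(graspt(o,-1,.1),Q)])
```

```text
[ 0.49034335 -0.12860861  0.19840566]
slide [-0.627, -0.506, 0.316] dr [0.208, 0.022, 0.098] rows 2
slide [-0.68, -0.36, 0.396] dr [0.209, 0.021, 0.099] rows 2
  -> [ 0.5712 -0.0283  0.1477]
```

Call:
move_arm(slide=[[-0.3, -0.25, 0.16], [-0.63, -0.51, 0.32], [-0.63, -0.51, 0.32]], dr=[[0.104, 0.011, 0.05], [0.208, 0.022, 0.098], [0.208, 0.022, 0.098]])

```text
time_s: 14.15
position: [0.5282, -0.0778, 0.1693]
ee_rot: [[-0.107, -0.972, 0.21], [-0.994, 0.102, -0.035], [0.012, -0.212, -0.977]]
force: [-1.4, -0.2, -0.6]
opening: 0.0423
grip_force: 0.0
```

Call:
move_arm(slide=[[-0.34, -0.18, 0.2], [-0.68, -0.36, 0.4], [-0.68, -0.36, 0.4], [-0.68, -0.36, 0.4]], dr=[[0.104, 0.011, 0.05], [0.209, 0.021, 0.099], [0.209, 0.021, 0.099], [0.209, 0.021, 0.099]])

```text
time_s: 14.55
position: [0.5709, -0.0294, 0.1462]
ee_rot: [[-0.209, -0.887, 0.412], [-0.978, 0.189, -0.09], [0.002, -0.422, -0.907]]
force: [-0.7, -0.9, -1.0]
opening: 0.0419
grip_force: 0.0
```

Run:
```python
from fit import *
from plan import *
snap('wrist','w6'); print(cur()[0],np.abs(cur()[1]-slope()).max())
m=masks('w6',(0,0,640,400)); n,l,st,ce=cv2.connectedComponentsWithStats(m); print([s.tolist() for s in st[1:] if s[4]>200])
print(proj('w6',[.6132,-.0342,.07]))
```

```text
[ 0.57162473 -0.02969691  0.14731256] 0.0020017299476390027
[[301, 155, 36, 110, 3633], [303, 293, 32, 84, 2299]]
[[309.71201976 215.3841021 ]]
```

View pics/w6.png

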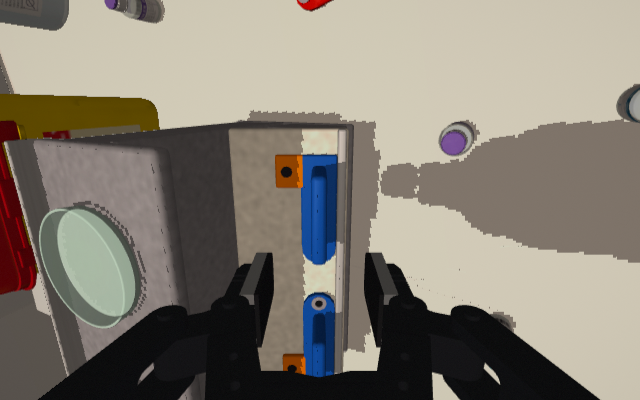

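The view is square to the slope. Bracket a is at (319,210), tongue on the left at (289,171), so left-hand; b's hole is at (319,303). I'll refit both.

Run:
```python
from fit import *
from plan import *
np.set_printoptions(precision=4,suppress=True)
for z in(.055,.057,.059):
  print(z,fit([('w6',(290,140,345,270))],[.6132,-.0342,-.21],-1,z))
  print(z,fit([('w6',(290,140,345,270)),('wrist0',(228,95,276,192))],[.6132,-.0342,-.21],-1,z))
p,e=fit([('w6',(290,140,345,270)),('wrist0',(228,95,276,192)),('scene0',(282,178,308,204))],[.6132,-.0342,-.21,.057],-1);print(p,e)
```

```text
0.055 (array([ 0.6136, -0.0336, -0.2098]), array([0.054]))
0.055 (array([ 0.6135, -0.034 , -0.2102]), array([0.055, 0.129]))
0.057 (array([ 0.6126, -0.0338, -0.2111]), array([0.069]))
0.057 (array([ 0.6126, -0.0341, -0.2125]), array([0.07 , 0.141]))
0.059 (array([ 0.6117, -0.0339, -0.2078]), array([0.085]))
0.059 (array([ 0.612 , -0.034 , -0.2122]), array([0.086, 0.154]))
[ 0.614  -0.0339 -0.2026  0.054 ] [0.051 0.125 0.266]
```

Run:
```python
from plan import *
Q=slope(); o=[.6135,-.0338,.055]
s=plan([(graspt(o,-1,.05),Q),(graspt(o,-1,.0125),Q)])
```

```text
slide [-0.023, 0.014, 0.642] dr [0.0, -0.002, -0.0] rows 2
  -> [ 0.5922 -0.0323  0.1003]
slide [0.0, -0.0, 0.468] dr [0.0, -0.0, -0.0] rows 1
  -> [ 0.6077 -0.0356  0.0663]
```

Call:
move_arm(slide=[[-0.02, 0.014, 0.3], [-0.02, 0.014, 0.64], [-0.02, 0.014, 0.64]], dr=[[0, 0, 0], [0, 0, 0], [0, 0, 0]])

```text
time_s: 14.9
position: [0.5922, -0.0336, 0.0985]
ee_rot: [[-0.213, -0.887, 0.41], [-0.977, 0.192, -0.091], [0.002, -0.42, -0.908]]
force: [-1.9, -0.7, -0.7]
opening: 0.0419
grip_force: 0.0
```

Call:
move_arm(slide=[[0, 0, 0.2], [0, 0, 0.35], [0, 0, 0.44], [0, 0, 0.47], [0, 0, 0.47]], dr=[[0, 0, 0], [0, 0, 0], [0, 0, 0], [0, 0, 0], [0, 0, 0]])

```text
time_s: 15.4
position: [0.609, -0.0354, 0.0682]
ee_rot: [[-0.211, -0.885, 0.416], [-0.978, 0.191, -0.089], [-0.0, -0.425, -0.905]]
force: [0.4, 0.5, -0.5]
opening: 0.0418
grip_force: 0.0
```

Call:
move_arm(slide=[[0, 0, 0], [0, 0, 0], [0, 0, 0], [0, 0, 0], [0, 0, 0]], dr=[[0, 0, 0], [0, 0, 0], [0, 0, 0], [0, 0, 0], [0, 0, 0]], claw=255)

```text
time_s: 15.9
position: [0.6089, -0.0344, 0.0682]
ee_rot: [[-0.21, -0.885, 0.416], [-0.978, 0.19, -0.088], [-0.001, -0.426, -0.905]]
force: [-4.0, 0.1, 5.5]
opening: 0.0092
grip_force: 59.5
```

Run:
```python
from plan import *
p,Q=cur(); s=telemetry.get_state(); print(p,s['opening'],s['force'])
b=lambda dx,dy:np.array([.451,.349])+R.from_euler('z',-4,degrees=True).as_matrix()[:2,:2]@[dx,dy]
print(b(-.046,0))
plan([(p-Q[:,2]*.12,Q),([.50,.1,.2],down(-4)),([*b(-.046,0),.15],down(-4))])
```

```text
[ 0.60887897 -0.03443522  0.06821163] 0.009223949586050046 [-4.01934351  0.05815212  5.45027695]
[0.40511205 0.3522088 ]
slide [-0.0, -0.0, -0.75] dr [0.0, 0.0, 0.0] rows 2
slide [-0.0, -0.0, -0.75] dr [0.0, 0.0, 0.0] rows 2
  -> [ 0.5589 -0.0238  0.1768]
slide [-0.68, 0.411, -0.353] dr [-0.21, -0.014, -0.067] rows 2
slide [-0.714, 0.429, -0.25] dr [-0.209, -0.015, -0.066] rows 2
  -> [0.5 0.1 0.2]
slide [-0.765, 0.351, 0.157] dr [-0.0, 0.0, -0.0] rows 2
slide [-0.765, 0.351, 0.156] dr [-0.0, 0.0, -0.0] rows 2
slide [-0.766, 0.351, 0.157] dr [-0.0, 0.0, -0.0] rows 2
slide [-0.765, 0.351, 0.156] dr [-0.0, 0.0, -0.0] rows 2
  -> [0.4051 0.3522 0.15  ]
```

Call:
move_arm(slide=[[0, 0, -0.3], [0, 0, -0.7], [0, 0, -0.75]], dr=[[0, 0, 0], [0, 0, 0], [0, 0, 0]])

```text
time_s: 16.2
position: [0.5845, -0.0281, 0.125]
ee_rot: [[-0.209, -0.883, 0.42], [-0.978, 0.19, -0.086], [-0.004, -0.428, -0.904]]
force: [0.9, 0.3, 0.4]
opening: 0.0086
grip_force: 59.1
```

Call:
move_arm(slide=[[0, 0, -0.4], [0, 0, -0.75], [0, 0, -0.75]], dr=[[0, 0, 0], [0, 0, 0], [0, 0, 0]])

```text
time_s: 16.5
position: [0.5597, -0.023, 0.1796]
ee_rot: [[-0.209, -0.883, 0.421], [-0.978, 0.19, -0.086], [-0.004, -0.429, -0.903]]
force: [1.3, 0.4, -0.5]
opening: 0.0089
grip_force: 59.1
```

Call:
move_arm(slide=[[-0.34, 0.2, -0.18], [-0.68, 0.41, -0.35], [-0.68, 0.41, -0.35]], dr=[[-0.1, -0.007, -0.033], [-0.21, -0.014, -0.067], [-0.21, -0.014, -0.067]])

```text
time_s: 16.8
position: [0.5313, 0.0408, 0.1884]
ee_rot: [[-0.137, -0.967, 0.213], [-0.99, 0.133, -0.036], [0.006, -0.216, -0.976]]
force: [1.1, -0.3, -0.8]
opening: 0.0089
grip_force: 59.2
```

Call:
move_arm(slide=[[-0.36, 0.21, -0.13], [-0.71, 0.43, -0.25], [-0.71, 0.43, -0.25], [-0.71, 0.43, -0.25]], dr=[[-0.1, -0.007, -0.033], [-0.209, -0.015, -0.066], [-0.209, -0.015, -0.066], [-0.209, -0.015, -0.066]])

```text
time_s: 17.2
position: [0.5002, 0.0994, 0.1975]
ee_rot: [[-0.071, -0.997, -0.002], [-0.997, 0.071, -0.001], [0.001, 0.002, -1.0]]
force: [0.2, -0.2, -1.3]
opening: 0.0087
grip_force: 59.3
```

Call:
move_arm(slide=[[-0.4, 0.2, 0.08], [-0.77, 0.35, 0.16], [-0.77, 0.35, 0.16]], dr=[[0, 0, 0], [0, 0, 0], [0, 0, 0]])

```text
time_s: 17.5
position: [0.4746, 0.1639, 0.1844]
ee_rot: [[-0.069, -0.998, -0.002], [-0.998, 0.069, -0.001], [0.001, 0.002, -1.0]]
force: [0.1, -0.6, -0.2]
opening: 0.0091
grip_force: 59.3
```

Call:
move_arm(slide=[[-0.4, 0.2, 0.08], [-0.77, 0.35, 0.16], [-0.77, 0.35, 0.16]], dr=[[0, 0, 0], [0, 0, 0], [0, 0, 0]])

```text
time_s: 17.8
position: [0.4513, 0.2273, 0.1719]
ee_rot: [[-0.069, -0.998, -0.002], [-0.998, 0.069, -0.001], [0.001, 0.002, -1.0]]
force: [-0.5, -0.9, -1.9]
opening: 0.0094
grip_force: 59.3
```

Run:
```python
from plan import *
p,Q=cur(); s=telemetry.get_state(); print(p,s['opening'],s['force'])
plan([([.405,.350,.15],down(-4)),([.405,.350,.0195],down(-4))])
```

```text
[0.45129199 0.22726203 0.17185865] 0.0093603759120763 [-0.48289188 -0.85259243 -1.94502819]
slide [-0.745, 0.341, 0.137] dr [0.001, -0.0, 0.0] rows 2
slide [-0.746, 0.342, 0.136] dr [0.001, -0.001, 0.001] rows 2
  -> [0.405 0.35  0.15 ]
slide [0.0, -0.0, 0.816] dr [-0.0, 0.0, -0.0] rows 2
slide [0.0, -0.0, 0.815] dr [-0.0, 0.0, -0.0] rows 2
  -> [0.405  0.35   0.0195]
```

Call:
move_arm(slide=[[-0.37, 0.16, 0.07], [-0.745, 0.32, 0.137], [-0.745, 0.32, 0.137]], dr=[[0, 0, 0], [0, 0, 0], [0, 0, 0]])

```text
time_s: 18.1
position: [0.4304, 0.2885, 0.1612]
ee_rot: [[-0.069, -0.998, -0.002], [-0.998, 0.069, -0.001], [0.001, 0.002, -1.0]]
force: [-0.5, -0.5, -1.4]
opening: 0.0089
grip_force: 59.3
```

Call:
move_arm(slide=[[-0.37, 0.16, 0.07], [-0.745, 0.32, 0.137], [-0.745, 0.32, 0.137], [-0.745, 0.32, 0.137]], dr=[[0, 0, 0], [0, 0, 0], [0, 0, 0], [0, 0, 0]])

```text
time_s: 18.5
position: [0.4101, 0.348, 0.1512]
ee_rot: [[-0.07, -0.998, -0.001], [-0.998, 0.07, -0.001], [0.001, 0.001, -1.0]]
force: [-0.4, -0.5, -1.2]
opening: 0.0088
grip_force: 59.3
```

Call:
move_arm(slide=[[0, 0, 0.4], [0, 0, 0.8], [0, 0, 0.8]], dr=[[0, 0, 0], [0, 0, 0], [0, 0, 0]])

```text
time_s: 18.8
position: [0.4082, 0.345, 0.0838]
ee_rot: [[-0.073, -0.997, -0.007], [-0.997, 0.073, -0.006], [0.007, 0.006, -1.0]]
force: [-0.4, -0.8, -1.4]
opening: 0.0092
grip_force: 59.2
```

Call:
move_arm(slide=[[0, 0, 0.4], [0, 0, 0.75], [0, 0, 0.81], [0, 0, 0.81]], dr=[[0, 0, 0], [0, 0, 0], [0, 0, 0], [0, 0, 0]])

```text
time_s: 19.2
position: [0.4105, 0.3486, 0.0238]
ee_rot: [[-0.07, -0.998, -0.0], [-0.998, 0.07, -0.0], [0.0, 0.0, -1.0]]
force: [0.9, 0.2, -0.3]
opening: 0.009
grip_force: 59.2
```

Call:
move_arm(slide=[[0, 0, 0], [0, 0, 0], [0, 0, 0], [0, 0, 0]], dr=[[0, 0, 0], [0, 0, 0], [0, 0, 0], [0, 0, 0]], claw=150)

```text
time_s: 19.6
position: [0.41, 0.3495, 0.0237]
ee_rot: [[-0.07, -0.998, -0.0], [-0.998, 0.07, 0.002], [-0.002, 0.0, -1.0]]
force: [-0.0, -0.4, -0.8]
opening: 0.0353
grip_force: 0.0
```

Call:
move_arm(slide=[[0, 0, -0.4], [0, 0, -0.9], [0, 0, -0.9]], dr=[[0, 0, 0], [0, 0, 0], [0, 0, 0]])

```text
time_s: 19.9
position: [0.4125, 0.3518, 0.1008]
ee_rot: [[-0.069, -0.998, 0.007], [-0.998, 0.069, 0.008], [-0.009, -0.006, -1.0]]
force: [0.8, 0.7, -0.4]
opening: 0.0351
grip_force: 0.0
```

Call:
move_arm(slide=[[0, 0, -0.5], [0, 0, -0.9], [0, 0, -0.9]], dr=[[0, 0, 0], [0, 0, 0], [0, 0, 0]])

```text
time_s: 20.2
position: [0.4121, 0.351, 0.1723]
ee_rot: [[-0.069, -0.998, 0.006], [-0.998, 0.069, 0.008], [-0.008, -0.005, -1.0]]
force: [-0.2, 0.6, -0.7]
opening: 0.0356
grip_force: 0.0
```

Run:
```python
from fit import *
from plan import *
snap('wrist','w7')
m=masks('w7',(0,0,640,400)); n,l,st,ce=cv2.connectedComponentsWithStats(m); print([s.tolist() for s in st[1:] if s[4]>200]); print(proj('w7',[[.408,.35,.03],[.496,.346,.03]]))
Q=slope(); o=[.637,.0752,.055]
H=graspt(o,1,.1); print(cur()[0],H); plan([([.5,.17,.2],down(-4)),(H,Q)])
```

```text
[[307, 135, 28, 89, 2335], [209, 137, 36, 88, 2550]]
[[323.85101818 186.5413048 ]
 [221.87095676 188.68341329]]
[0.41084613 0.35025875 0.16956854] [0.59629201 0.08694399 0.14563078]
slide [0.723, -0.423, -0.13] dr [-0.001, 0.002, -0.0] rows 2
slide [0.723, -0.423, -0.129] dr [-0.001, 0.002, -0.0] rows 2
slide [0.723, -0.423, -0.127] dr [-0.0, 0.001, -0.0] rows 2
  -> [0.5  0.17 0.2 ]
slide [0.476, -0.637, 0.34] dr [0.208, 0.015, 0.066] rows 2
slide [0.427, -0.578, 0.48] dr [0.208, 0.014, 0.066] rows 2
  -> [0.5963 0.0869 0.1456]
```

Both left-hand brackets are in the left basket, with their masks as predicted. Now b.

Call:
move_arm(slide=[[0.36, -0.2, -0.13], [0.72, -0.42, -0.13], [0.72, -0.42, -0.13]], dr=[[0, 0, 0], [0, 0, 0], [0, 0, 0]], claw=130)

```text
time_s: 20.55
position: [0.44, 0.2865, 0.1767]
ee_rot: [[-0.073, -0.997, -0.002], [-0.997, 0.073, -0.001], [0.001, 0.002, -1.0]]
force: [0.4, 0.4, -0.7]
opening: 0.0419
grip_force: 0.0
```

Call:
move_arm(slide=[[0.36, -0.2, -0.13], [0.72, -0.42, -0.13], [0.72, -0.42, -0.13]], dr=[[0, 0, 0], [0, 0, 0], [0, 0, 0]])

```text
time_s: 20.85
position: [0.4695, 0.2269, 0.187]
ee_rot: [[-0.073, -0.997, -0.002], [-0.997, 0.073, -0.001], [0.001, 0.002, -1.0]]
force: [0.4, 0.1, -0.5]
opening: 0.0419
grip_force: 0.0
```

Call:
move_arm(slide=[[0.36, -0.2, -0.13], [0.72, -0.42, -0.13], [0.72, -0.42, -0.13], [0.72, -0.42, -0.13]], dr=[[0, 0, 0], [0, 0, 0], [0, 0, 0], [0, 0, 0]])

```text
time_s: 21.25
position: [0.498, 0.1694, 0.197]
ee_rot: [[-0.071, -0.997, -0.003], [-0.997, 0.071, 0.0], [0.0, 0.003, -1.0]]
force: [-0.1, -0.5, 0.0]
opening: 0.0419
grip_force: 0.0
```

Call:
move_arm(slide=[[0.24, -0.3, 0.17], [0.48, -0.64, 0.34], [0.48, -0.64, 0.34]], dr=[[0.104, 0.007, 0.033], [0.208, 0.015, 0.066], [0.208, 0.015, 0.066]])

```text
time_s: 21.55
position: [0.5428, 0.1257, 0.1658]
ee_rot: [[-0.14, -0.968, 0.206], [-0.99, 0.134, -0.042], [0.013, -0.21, -0.978]]
force: [-0.0, -0.8, -0.9]
opening: 0.042
grip_force: 0.0
```

Call:
move_arm(slide=[[0.21, -0.29, 0.24], [0.43, -0.58, 0.48], [0.43, -0.58, 0.48], [0.43, -0.58, 0.48]], dr=[[0.104, 0.007, 0.033], [0.208, 0.014, 0.066], [0.208, 0.014, 0.066], [0.208, 0.014, 0.066]])

```text
time_s: 21.95
position: [0.5949, 0.0864, 0.1441]
ee_rot: [[-0.208, -0.888, 0.411], [-0.978, 0.189, -0.088], [0.001, -0.42, -0.908]]
force: [1.5, -0.6, 0.8]
opening: 0.0419
grip_force: 0.0
```

Run:
```python
from fit import *
from plan import *
np.set_printoptions(precision=4,suppress=True)
snap('wrist','w8'); print(cur()[0],np.abs(cur()[1]-slope()).max())
m=masks('w8',(0,0,640,400)); n,l,st,ce=cv2.connectedComponentsWithStats(m); S_=[s for s in st[1:] if s[4]>200]; print([s.tolist() for s in S_])
q=proj('w8',[.637,.0752,.075])[0]; print(q)
s=min(S_,key=lambda s:np.hypot(s[0]+s[2]/2-q[0],s[1]+s[3]/2-q[1])); bx=tuple(int(v) for v in(s[0]-6,s[1]-6,s[0]+s[2]+6,s[1]+s[3]+6))
for z in(.054,.055,.057): print(z,fit([('w8',bx)],[.637,.0752,-.21],1,z),fit([('w8',bx),('w6',(290,285,345,378)),('wrist0',(220,212,254,306))][::2],[.637,.0752,-.21],1,z))
o=[.637,.0752,.055]
```

```text
[0.5968 0.0877 0.1462] 0.0024966725143273417
[[298, 145, 37, 124, 3694]]
[303.3447 209.4628]
0.054 (array([ 0.6371,  0.0745, -0.2079]), array([0.098])) (array([ 0.6371,  0.0745, -0.2082]), array([0.098, 0.115]))
0.055 (array([ 0.6366,  0.0745, -0.2095]), array([0.105])) (array([ 0.6367,  0.0747, -0.2074]), array([0.106, 0.12 ]))
0.057 (array([ 0.6355,  0.0743, -0.2066]), array([0.119])) (array([ 0.6357,  0.0746, -0.2097]), array([0.119, 0.131]))
```

Run:
```python
from plan import *
Q=slope(); o=[.6369,.0746,.0545]
plan([(graspt(o,1,.05),Q),(graspt(o,1,.0125),Q)])
```

```text
slide [0.02, 0.009, 0.636] dr [-0.001, 0.002, -0.0] rows 2
  -> [0.6169 0.0819 0.0998]
slide [0.0, -0.0, 0.469] dr [0.0, 0.0, -0.0] rows 1
  -> [0.6324 0.0786 0.0658]
```

Call:
move_arm(slide=[[0.02, 0.01, 0.3], [0.02, 0.01, 0.64], [0.02, 0.01, 0.64]], dr=[[0, 0, 0], [0, 0, 0], [0, 0, 0]])

```text
time_s: 22.3
position: [0.6169, 0.0808, 0.0966]
ee_rot: [[-0.21, -0.887, 0.412], [-0.978, 0.19, -0.088], [-0.0, -0.421, -0.907]]
force: [-0.6, -0.7, -0.3]
opening: 0.0423
grip_force: 0.0
```

Call:
move_arm(slide=[[0, 0, 0.2], [0, 0, 0.35], [0, 0, 0.44], [0, 0, 0.47], [0, 0, 0.47]], dr=[[0, 0, 0], [0, 0, 0], [0, 0, 0], [0, 0, 0], [0, 0, 0]])

```text
time_s: 22.8
position: [0.6314, 0.0771, 0.0638]
ee_rot: [[-0.209, -0.886, 0.414], [-0.978, 0.19, -0.087], [-0.001, -0.423, -0.906]]
force: [-1.6, 0.7, 0.5]
opening: 0.0415
grip_force: 0.0
```

Call:
move_arm(slide=[[0, 0, 0], [0, 0, 0], [0, 0, 0], [0, 0, 0], [0, 0, 0]], dr=[[0, 0, 0], [0, 0, 0], [0, 0, 0], [0, 0, 0], [0, 0, 0]], claw=255)

```text
time_s: 23.3
position: [0.632, 0.0774, 0.0643]
ee_rot: [[-0.208, -0.885, 0.416], [-0.978, 0.189, -0.086], [-0.002, -0.424, -0.905]]
force: [4.5, -1.5, 6.2]
opening: 0.0094
grip_force: 60.3
```

Run:
```python
from plan import *
p,Q=cur(); s=telemetry.get_state(); print(p,s['opening'],s['force'])
plan([(p-Q[:,2]*.12,Q),([.48,-.06,.19],down(0)),([.366,-.355,.15],down(0))])
```

```text
[0.63201276 0.07736253 0.06433859] 0.009383739222429518 [ 4.49502245 -1.4758987   6.21848324]
slide [-0.0, -0.0, -0.75] dr [0.0, 0.0, 0.0] rows 2
slide [-0.0, -0.0, -0.75] dr [0.0, 0.0, 0.0] rows 2
  -> [0.5822 0.0877 0.173 ]
slide [0.69, 0.23, -0.188] dr [-0.139, -0.014, -0.066] rows 2
slide [0.67, 0.303, -0.159] dr [-0.139, -0.014, -0.066] rows 2
slide [0.644, 0.368, -0.12] dr [-0.139, -0.014, -0.066] rows 2
  -> [ 0.48 -0.06  0.19]
slide [0.922, 0.357, 0.125] dr [-0.0, 0.0, 0.0] rows 2
slide [0.922, 0.357, 0.125] dr [-0.0, 0.0, 0.0] rows 2
slide [0.922, 0.357, 0.125] dr [-0.0, 0.0, 0.0] rows 2
slide [0.921, 0.356, 0.125] dr [-0.0, 0.0, 0.0] rows 2
  -> [ 0.366 -0.355  0.15 ]
```

Call:
move_arm(slide=[[0, 0, -0.3], [0, 0, -0.7], [0, 0, -0.75]], dr=[[0, 0, 0], [0, 0, 0], [0, 0, 0]])

```text
time_s: 23.6
position: [0.6054, 0.0828, 0.1192]
ee_rot: [[-0.208, -0.886, 0.414], [-0.978, 0.19, -0.086], [-0.003, -0.423, -0.906]]
force: [0.1, 0.5, -0.5]
opening: 0.0089
grip_force: 61.8
```

Call:
move_arm(slide=[[0, 0, -0.4], [0, 0, -0.75], [0, 0, -0.75]], dr=[[0, 0, 0], [0, 0, 0], [0, 0, 0]])

```text
time_s: 23.9
position: [0.5811, 0.0882, 0.1739]
ee_rot: [[-0.208, -0.886, 0.416], [-0.978, 0.19, -0.085], [-0.003, -0.424, -0.906]]
force: [0.3, 0.4, -0.7]
opening: 0.0091
grip_force: 61.8
```

Call:
move_arm(slide=[[0.35, 0.11, -0.09], [0.69, 0.23, -0.19], [0.69, 0.23, -0.19]], dr=[[-0.07, -0.007, -0.033], [-0.139, -0.014, -0.066], [-0.139, -0.014, -0.066]])

```text
time_s: 24.2
position: [0.5462, 0.0364, 0.1769]
ee_rot: [[-0.142, -0.95, 0.278], [-0.99, 0.133, -0.049], [0.01, -0.283, -0.959]]
force: [0.5, 1.5, 0.3]
opening: 0.009
grip_force: 61.7
```

Call:
move_arm(slide=[[0.34, 0.15, -0.08], [0.67, 0.3, -0.16], [0.67, 0.3, -0.16]], dr=[[-0.07, -0.007, -0.033], [-0.139, -0.014, -0.066], [-0.139, -0.014, -0.066]])

```text
time_s: 24.5
position: [0.5125, -0.0133, 0.1824]
ee_rot: [[-0.073, -0.988, 0.138], [-0.997, 0.071, -0.022], [0.012, -0.139, -0.99]]
force: [0.4, 0.9, -1.6]
opening: 0.009
grip_force: 61.7
```

Call:
move_arm(slide=[[0.32, 0.18, -0.06], [0.64, 0.37, -0.12], [0.64, 0.37, -0.12], [0.64, 0.37, -0.12]], dr=[[-0.07, -0.007, -0.033], [-0.139, -0.014, -0.066], [-0.139, -0.014, -0.066], [-0.139, -0.014, -0.066]])

```text
time_s: 24.9
position: [0.4786, -0.0604, 0.1876]
ee_rot: [[-0.003, -1.0, -0.005], [-1.0, 0.003, -0.002], [0.002, 0.005, -1.0]]
force: [0.4, -0.2, -1.0]
opening: 0.0092
grip_force: 61.7
```

Call:
move_arm(slide=[[0.46, 0.18, 0.06], [0.92, 0.36, 0.125], [0.92, 0.36, 0.125]], dr=[[0, 0, 0], [0, 0, 0], [0, 0, 0]])

```text
time_s: 25.2
position: [0.4478, -0.1355, 0.1777]
ee_rot: [[-0.003, -1.0, -0.006], [-1.0, 0.003, -0.002], [0.002, 0.006, -1.0]]
force: [-0.2, 1.0, -1.5]
opening: 0.0092
grip_force: 61.6
```

Call:
move_arm(slide=[[0.46, 0.18, 0.06], [0.92, 0.36, 0.125], [0.92, 0.36, 0.125], [0.92, 0.36, 0.125]], dr=[[0, 0, 0], [0, 0, 0], [0, 0, 0], [0, 0, 0]])

```text
time_s: 25.6
position: [0.4209, -0.207, 0.1688]
ee_rot: [[-0.002, -1.0, -0.004], [-1.0, 0.002, -0.001], [0.001, 0.004, -1.0]]
force: [0.1, 0.7, -1.3]
opening: 0.0091
grip_force: 61.6
```

Run:
```python
from plan import *
p,Q=cur(); s=telemetry.get_state(); print(p,s['opening'],s['force'])
plan([([.366,-.355,.15],down(0)),([.366,-.355,.018],down(0))])
```

```text
[ 0.42091875 -0.20704587  0.16878342] 0.009139395679571415 [ 0.06512608  0.65994382 -1.34505   ]
slide [0.925, 0.341, 0.12] dr [0.002, -0.001, -0.001] rows 2
slide [0.925, 0.343, 0.118] dr [0.002, -0.0, -0.001] rows 2
  -> [ 0.366 -0.355  0.15 ]
slide [-0.0, 0.0, 0.825] dr [-0.0, -0.0, 0.0] rows 2
slide [-0.0, 0.0, 0.825] dr [-0.0, -0.0, 0.0] rows 2
  -> [ 0.366 -0.355  0.018]
```

Call:
move_arm(slide=[[0.46, 0.17, 0.06], [0.92, 0.34, 0.12], [0.92, 0.34, 0.12]], dr=[[0, 0, 0], [0, 0, 0], [0, 0, 0]])

```text
time_s: 25.9
position: [0.3931, -0.2822, 0.1592]
ee_rot: [[-0.002, -1.0, -0.005], [-1.0, 0.002, -0.001], [0.001, 0.005, -1.0]]
force: [-0.3, -0.2, -0.9]
opening: 0.0094
grip_force: 61.6
```

Call:
move_arm(slide=[[0.46, 0.17, 0.06], [0.92, 0.34, 0.12], [0.92, 0.34, 0.12], [0.92, 0.34, 0.12]], dr=[[0, 0, 0], [0, 0, 0], [0, 0, 0], [0, 0, 0]])

```text
time_s: 26.3
position: [0.3673, -0.3538, 0.1502]
ee_rot: [[-0.001, -1.0, -0.003], [-1.0, 0.001, -0.001], [0.001, 0.003, -1.0]]
force: [0.9, 1.0, 0.1]
opening: 0.0089
grip_force: 61.6
```

Call:
move_arm(slide=[[0, 0, 0.4], [0, 0, 0.8], [0, 0, 0.8]], dr=[[0, 0, 0], [0, 0, 0], [0, 0, 0]])

```text
time_s: 26.6
position: [0.3649, -0.3512, 0.083]
ee_rot: [[0.001, -1.0, -0.009], [-1.0, -0.001, 0.004], [-0.004, 0.009, -1.0]]
force: [-0.7, 0.4, -1.3]
opening: 0.0092
grip_force: 61.6
```

Call:
move_arm(slide=[[0, 0, 0.4], [0, 0, 0.75], [0, 0, 0.82], [0, 0, 0.82]], dr=[[0, 0, 0], [0, 0, 0], [0, 0, 0], [0, 0, 0]])

```text
time_s: 27.0
position: [0.367, -0.3543, 0.0219]
ee_rot: [[0.001, -1.0, -0.004], [-1.0, -0.001, -0.002], [0.002, 0.004, -1.0]]
force: [0.2, -0.0, -0.7]
opening: 0.0096
grip_force: 61.7
```

Call:
move_arm(slide=[[0, 0, 0], [0, 0, 0], [0, 0, 0], [0, 0, 0]], dr=[[0, 0, 0], [0, 0, 0], [0, 0, 0], [0, 0, 0]], claw=150)

```text
time_s: 27.4
position: [0.3666, -0.3549, 0.0218]
ee_rot: [[-0.0, -1.0, -0.002], [-1.0, 0.0, -0.002], [0.002, 0.002, -1.0]]
force: [0.4, 0.2, -0.4]
opening: 0.0352
grip_force: 0.0
```

Call:
move_arm(slide=[[0, 0, -0.4], [0, 0, -0.9], [0, 0, -0.9]], dr=[[0, 0, 0], [0, 0, 0], [0, 0, 0]])

```text
time_s: 27.7
position: [0.3694, -0.357, 0.0988]
ee_rot: [[0.001, -1.0, 0.005], [-1.0, -0.001, -0.008], [0.008, -0.005, -1.0]]
force: [-0.5, -0.5, -0.2]
opening: 0.0354
grip_force: 0.0
```

Call:
move_arm(slide=[[0, 0, -0.5], [0, 0, -1], [0, 0, -1]], dr=[[0, 0, 0], [0, 0, 0], [0, 0, 0]])

```text
time_s: 28.0
position: [0.3692, -0.3568, 0.179]
ee_rot: [[0.0, -1.0, 0.006], [-1.0, -0.0, -0.008], [0.008, -0.006, -1.0]]
force: [0.9, -0.3, 0.4]
opening: 0.0352
grip_force: 0.0
```

Call:
move_arm(slide=[[0, 0, -0.5], [0, 0, -1], [0, 0, -1], [0, 0, -1]], dr=[[0, 0, 0], [0, 0, 0], [0, 0, 0], [0, 0, 0]])

```text
time_s: 28.4
position: [0.3674, -0.3545, 0.2537]
ee_rot: [[-0.0, -1.0, -0.001], [-1.0, 0.0, -0.002], [0.002, 0.001, -1.0]]
force: [-0.0, -0.2, -0.8]
opening: 0.035
grip_force: 0.0
```

Run:
```python
from h import *
snap('scene','s9');snap('wrist','w9')
a=cv2.imread('pics/s9.png')[140:390,190:450];b=cv2.imread('pics/w9.png')
o=np.zeros((600,800,3),np.uint8);o[:384,:400]=cv2.resize(a,(400,384));o[:250,400:]=cv2.resize(b,(400,250))
o[384:,:300]=cv2.resize(a[40:130,80:205],(300,216));cv2.imwrite('pics/fin.png',o);print(telemetry.get_state()['position'])
```

```text
[ 0.36657621 -0.35403704  0.25191446]
```

View pics/fin.png

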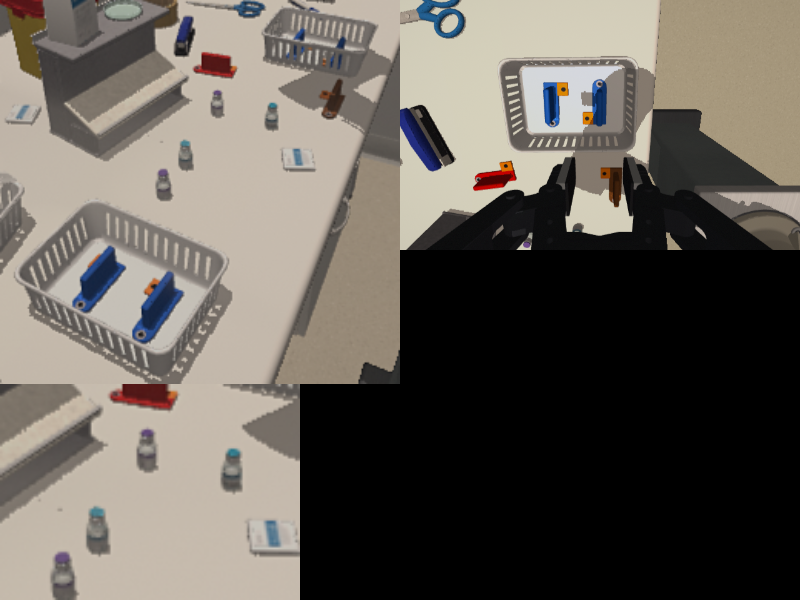

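The final view shows two brackets in each basket, left at (98,280) and (158,305), right at (551,105) and (600,103). All four vials are upright in place, the stand is empty and the look-alikes are untouched.

```bash
python3 -c "
from rig import job; print(job.hand_in())"
```

```text
the job is handed in; nothing more can be done
None
```

I sorted all four brackets and handed the job in: the two left-hand ones (a and c) are in the left basket and the two right-hand ones (b and d) in the right, and the four vials still stand upright in place.

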